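# Close up the polish tins and turn the sign

## Robot

A 6-joint arm with a two-finger parallel gripper is mounted at the origin on a cart in front of the work surface, level with it; the furniture and walls round the work are solid. World frame = base frame: x ahead of the robot, y to its left, z up, the work surface at z = 0. Lengths are in m, angles in rad, forces in N, time in s.
With the tool pointing down it reaches from about 0.4 to 0.825 m from the base axis. Payload 7 kg.
Tool frame: the origin (TCP) lies midway between the tips of the shut fingers; the grasp point (between the pads) lies 19 mm behind it; y points along the fingers, z is the direction in which the jaws open and shut, and the axes are right-handed (so a half turn about y gives the same grasp; the last joint's range is limited). The gripper opens to 88 mm and grips with 3 to 60 N. Pads are 19 mm wide; open, the fingers measure 130 mm over their backs; the gripper's body (78 mm by 193 mm) begins 47 mm behind the grasp point.
Start: joints at [0.288, 0.359, 0.012, 0, -1.224, -0.288], TCP at [0.675, -0, 0.227] pointing down, gripper open.
Joint ranges: [-3.07, 3.07], [-1.43, 2.12], [-1.02, 1.25], [-3.03, 1.67], [-3.05, -0], [-3.03, 3.03]. Speed limits (rad/s): [2.39, 2.39, 3.01, 3.14, 3.14, 3.14].

## Interface

Orientations are given as [roll, pitch, yaw] about the fixed x, y, z axes, in that order (R = Rz(yaw) Ry(pitch) Rx(roll)).
In Python, from station import arm gives the robot as it stands.
- The arm moves only by the tool move_arm, never from a script. Its argument "deltas" is a list of rows, each an object with "dp": the shift along the tool's x, y, z in mm, a list of three; "rotation": the turn, a rotation vector about the tool's x, y, z in degrees, a list of three. A call has 1 to 5 rows; each row shifts and turns the pose as measured when the row begins, along the tool's axes as they then stand; what a row does not reach is not made up. A row lasts 1/12 s, in which the tool goes at most 41.7 mm and 7.16 degrees, less where a joint would pass 70% of its speed; a pose out of reach is approached as far as the arm can. A call is refused whole if a number of a shift passes 41.7 or a number of a turn 7.16, either way. A call with a gripper value outside its range is refused whole. "jaw" is the closure in counts, from 0 (fully open) to 255 (shut), set as the call begins (left out, the last holds). The fingers move at their own pace and stop on an object; "squeeze" is the grip in N (left out, the last holds). Time passes only in rows, so rows that do not move let the fingers close. It gives the time, the measured TCP pose, the force and the opening at its end, in the units of the state.
- arm.get_state(): the state, without advancing time (a new reading comes with each control period).
- arm.grab_frame(name): name is "scene" or "side" or "wrist"; returns a dict with "pixels" (420x560x3 uint8, red, green, blue), "z_map" (420x560 float32, m along the optical axis (not along the pixel's ray), 0 where there is no reading), "fx", "fy", "cx", "cy" (pixels), "cam_to_world" (4x4, takes a point from camera to world coordinates); the wrist camera has in their place "mount" (4x4, takes a point from camera to tool coordinates, whose origin is the TCP and whose axes are the tool frame's). Camera axes: x right, y down, z forward; pixel columns grow to the right and rows downward; lengths in m; the calibration is good to about 2 mm. The wrist camera is an equidistant fisheye: a pixel r from the principal point sees the ray r / f radians off the axis. A picture is of the moment at which its call begins: read the wrist's pose just before it.
- arm.job_done(): hands the job in, once; it reports no verdict.
The state is a dict: "t": time; "q": joint angles; "qd": joint speeds; "joint_efforts": joint torques, N m; "eef_pos": TCP position; "ee_rot": TCP orientation; "force": force on the tool from outside, world axes, zero at the start; "moment": the same for the moment, N m; "width": finger opening in m.
Only numpy, scipy, OpenCV 4.12 (cv2) and the standard library are available. Lean on these libraries where they do the work, as an engineer would, in place of code of your own. Each camera call takes 0.05 s, during which the arm holds its last target.

## Task

Close up the shoe-polish stand on the counter: press down the raised lids of the three polish tins in front of you, between the little swivel sign and the rubber heel (not the shut ones in the far left corner), until each is fully home. Only then turn the sign half a turn, so that its face with the solid disc looks to the front where the ring was, square with its foot. Leave the tins standing where they are and do not disturb the spool, the tape measure or the rubber heel.

Things in the scene. Friction and masses are not known exactly. Their poses are not given: they have to be found in the camera images.
- tin_0: Round shoe-polish tin with a red press-on lid and bare metal lower part, 68 mm in diameter, loose on the counter, always upright. Origin: centre of its underside, z up. With the lid home it is 22 mm high in all.
- tin_0_lid (a joint): How far the lid of tin_0 stands up above its home position, in m: 0 is fully home; it starts 4 to 9 mm up. The flat lid top is at 22 mm plus this value above the tin's origin. The lid only slides straight up and down, stays where it is left, and takes about 6 N to push down; it does not spring back. At 0 it meets a firm stop.
- tin_1: Round shoe-polish tin with a black press-on lid and bare metal lower part, 68 mm in diameter, loose on the counter, always upright. Origin: centre of its underside, z up. With the lid home it is 22 mm high in all.
- tin_1_lid (a joint): How far the lid of tin_1 stands up above its home position, in m: 0 is fully home; it starts 4 to 9 mm up. The flat lid top is at 22 mm plus this value above the tin's origin. The lid only slides straight up and down, stays where it is left, and takes about 6 N to push down; it does not spring back. At 0 it meets a firm stop.
- tin_2: Round shoe-polish tin with a blue press-on lid and bare metal lower part, 68 mm in diameter, loose on the counter, always upright. Origin: centre of its underside, z up. With the lid home it is 22 mm high in all.
- tin_2_lid (a joint): How far the lid of tin_2 stands up above its home position, in m: 0 is fully home; it starts 4 to 9 mm up. The flat lid top is at 22 mm plus this value above the tin's origin. The lid only slides straight up and down, stays where it is left, and takes about 6 N to push down; it does not spring back. At 0 it meets a firm stop.
- sign_stand: Fixed stand of a small swivel sign: a dark rectangular steel foot 60 mm (its x) by 90 mm (its y), 12 mm high, with a short steel post in the middle that carries the wooden sign plate. Origin: centre of the foot's underside, on the vertical turning axis, z up; its -x is its front and looks roughly towards the robot (within about 20 degrees).
- sign (a joint): Angle of the sign plate about the vertical axis, rad, counter-clockwise from above. At 0 the plate is parallel to the long side of the foot and the ring face looks to the stand's front (-x); at pi or -pi the disc face does. Turns freely either way (stops at -7 and 7) with light friction (0.02 N m), stays where it is left. Starts within 0.2 of 0.
- sign_edge (a point): Middle of one upright edge of the sign plate, 45 mm from the turning axis and 100 mm above the counter. On the stand's +y side (left, seen from the robot) when joint sign is 0, on its -y side when it is pi or -pi.
- sign_top (a point): Middle of the sign plate's top edge, on the turning axis, 138 mm above the counter; nothing is above it. The wooden plate is 90 mm wide, 76 mm high, 10 mm thick, from 62 to 138 mm above the counter. One face has a dark ring inlaid in its middle, the other a solid dark disc, both 38 mm across and practically flush.
- spool: Bystander: wooden thread spool with pale thread standing upright, 32 mm diameter, 50 mm high. Origin: centre of its underside.
- measure: Bystander: yellow tape measure lying flat, 58x69 mm, 29 mm high. Origin: centre of its underside.
- heel: Bystander: black rubber heel block, 56x54 mm, 12 mm high. Origin: centre of its underside.
Things that resemble listed ones, but are neither listed nor needed, are in the scene too. What is shaped like the tin_2 but white is not meant.

How it is judged:
On the way, in this order (a step that is already met when the one before it is completed fails the run):
1. all three lids are fully home (value of joint each of tin_0_lid, tin_1_lid, tin_2_lid below 0.0015 m), for 0.2 s.
2. the sign shows its disc face to the front (y of sign_edge in the frame of sign_stand below -0.0415 m), for 0.2 s.
At the end, for the whole second after the job is handed in: All three lids are within 1.5 mm of home, the tins stand upright on the counter, and the sign rests with its disc face to the front of its stand, within about 22 degrees of square with the foot (all of step 1 and y of sign_edge in the frame of sign_stand below -0.0415 m and velocity of joint sign between -0.1 and 0.1 rad/s and angle between each of tin_0, tin_1, tin_2's own z axis and vertical below 0.1 rad and height (world z) of each of tin_0, tin_1, tin_2 below 0.01 m); the robot touches nothing.
It fails at once if a polish tin was pushed more than 4 cm from its place or tipped over (distance of any of tin_0, tin_1, tin_2 from where it was at the start of the episode above 0.04 m or angle between any of tin_0, tin_1, tin_2's own z axis and vertical above 0.5 rad).
It fails at once if the spool, tape measure or heel was moved more than 2 cm or tipped (distance of any of spool, measure, heel from where it was at the start of the episode above 0.02 m or angle between any of spool, measure, heel's own z axis and vertical above 0.5 rad).
It also fails if it takes over 72 s, if anything falls off the work surface, if the arm or the gripper's body presses on something with over 40 N, if the wrist force passes 120 N, or if a joint passes its speed limit or range.

## Working session

There is one attempt and no reset: what is moved stays moved. The work goes in short steps, Python scripts to look and compute and a tool call to move; the robot and the scene stay as the last step left them, time stands still between calls to the robot, and variables do not carry over. Pictures are saved under pics/ and viewed, and the job is handed in when it is done.

Besides the shell and the picture viewer there is one more tool, called after "Call:" as name(argument=value, ...) on one line, values as JSON. move_arm: Moves the arm, as the interface text tells. Its arguments: {"type":"object","properties":{"deltas":{"type":"array","items":{"type":"object","properties":{"dp":{"type":"array","items":{"type":"number"}},"rotation":{"type":"array","items":{"type":"number"}}}}},"jaw":{"type":"number"},"squeeze":{"type":"number"}},"required":["deltas"]}

```bash
ls; mkdir -p pics; python3 - <<'E'
from station import arm
import cv2,numpy as np
s=arm.get_state();print(s)
for n in("scene","side","wrist"):
    f=arm.grab_frame(n);np.savez(f"pics/{n}0.npz",**f)
    cv2.imwrite(f"pics/{n}0.png",f["pixels"][:,:,::-1])
    print(n,f["fx"],f["cx"],f["cy"],f.get("cam_to_world",f.get("mount")))
E
```

```text
pics
{'t': 0.0, 'q': array([ 2.88115058e-01,  3.59394355e-01,  1.10535420e-02, -3.41551524e-04,
       -1.22410225e+00, -2.88078354e-01]), 'qd': array([ 0.00026011,  0.00270091, -0.00142988,  0.00141933,  0.00020645,
       -0.00236122]), 'joint_efforts': array([-8.00930356e-04, -5.82726967e+01,  2.93058443e+01,  6.99745238e+00,
        6.93249181e-03, -2.06530804e-04]), 'eef_pos': array([ 6.74507038e-01, -2.12998738e-05,  2.25617096e-01]), 'ee_rot': array([-1.56912622e+00,  1.60051970e-04,  1.57071684e+00]), 'force': array([ 0.18635507, -0.35019151, -0.39016583]), 'moment': array([0.04065625, 0.04544881, 0.01683315]), 'width': 0.08764015581159969}
scene 458.05889303572303 285.37661497278344 211.40143056836274 [[ 0.51261244 -0.50899085  0.69148883 -0.40711326]
 [-0.85844988 -0.31985261  0.40094651 -0.4899185 ]
 [ 0.0170964  -0.79913867 -0.60090356  0.89922296]
 [ 0.          0.          0.          1.        ]]
side 531.9991858208131 285.99082828116497 210.47488565408563 [[-0.97519513 -0.117243    0.18774592  0.31042681]
 [-0.22018258  0.60070831 -0.76855004  0.94218588]
 [-0.02267342 -0.79082464 -0.61162269  0.84866427]
 [ 0.          0.          0.          1.        ]]
wrist 325.19226210127806 280.7784684659757 205.53172111075662 [[ 9.54633479e-04  9.61209650e-01  2.75817144e-01 -7.32060376e-02]
 [-4.42063910e-04 -2.75816837e-01  9.61210111e-01 -1.58653798e-01]
 [ 9.99999447e-01 -1.03953216e-03  1.61612110e-04 -3.75666916e-04]
 [ 0.00000000e+00  0.00000000e+00  0.00000000e+00  1.00000000e+00]]
```

View pics/scene0.png

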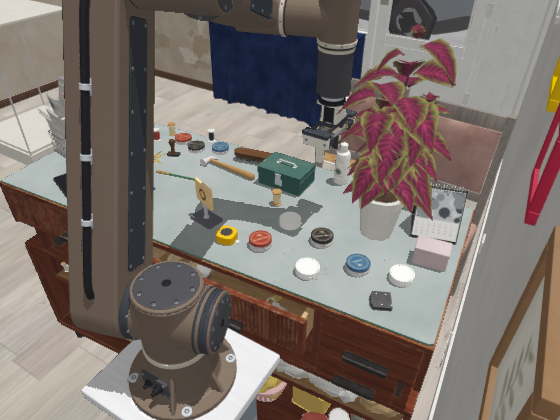

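View pics/side0.png

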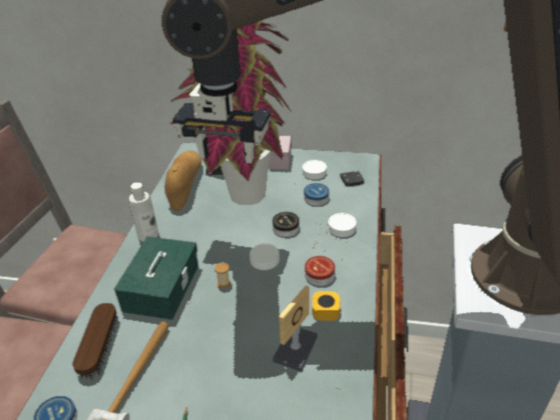

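View pics/wrist0.png

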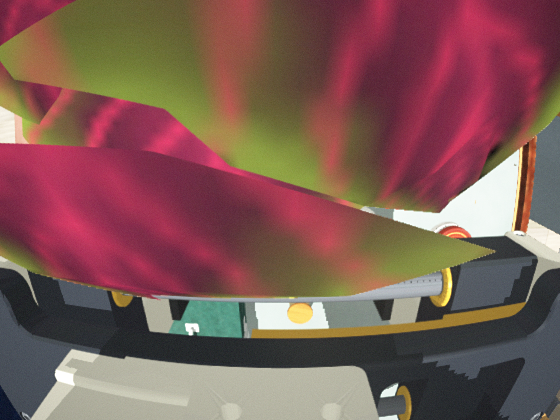

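```bash
cat > h.py <<'E'
import numpy as np,cv2
def load(n): return dict(np.load(f"pics/{n}.npz"))
def cloud(f):
    z=f["z_map"];v,u=np.mgrid[:z.shape[0],:z.shape[1]]
    P=np.stack([(u-f["cx"])/f["fx"]*z,(v-f["cy"])/f["fy"]*z,z],-1)
    T=f["cam_to_world"];W=P@T[:3,:3].T+T[:3,3];W[z==0]=np.nan;return W
def plane(f,u,v,h):
    T=f["cam_to_world"];d=T[:3,:3]@np.array([(u-f["cx"])/f["fx"],(v-f["cy"])/f["fy"],1]);o=T[:3,3]
    return o+d*(h-o[2])/d[2]
E
python3 - <<'E'
from h import *
pts={"scene0":dict(red=(260,240),black=(322,236),blue=(358,264),w1=(307,268),w2=(402,275),disc=(290,220),heel=(381,300),meas=(227,235),spool=(277,198),sign=(204,192),pot=(380,215)),
"side0":dict(red=(320,270),black=(286,223),blue=(316,194),w1=(342,225),w2=(315,170),disc=(265,257),heel=(351,179),meas=(326,305),spool=(222,270),sign=(294,315))}
for n,d in pts.items():
    f=load(n);W=cloud(f)
    for k,(u,v) in d.items(): print(n,k,np.round(np.nanmedian(W[v-3:v+4,u-3:u+4].reshape(-1,3),0),4))
    # plant/ tall things
    m=(W[...,2]>0.15)&(W[...,0]>0.35)&(W[...,0]<1.1)&(abs(W[...,1])<.6)
    hsv=cv2.cvtColor(f["pixels"],cv2.COLOR_RGB2HSV)
    pm=m&(hsv[...,1]>110)&((hsv[...,0]>160)|(hsv[...,0]<35))
    P=W[pm];print("plant",np.round(np.nanpercentile(P,[0.5,5,50,95,99.5],axis=0),3))
s=load("scene0")["pixels"][150:320,160:430];d=load("side0")["pixels"][140:380,180:400]
cv2.imwrite("pics/c1.png",cv2.resize(s,None,fx=2.9,fy=2.9,interpolation=2)[:,:,::-1])
cv2.imwrite("pics/c2.png",cv2.resize(d,None,fx=2.5,fy=2.5,interpolation=2)[:,:,::-1])
E
```

```text
scene0 red [0.437  0.0829 0.0279]
scene0 black [ 0.5505 -0.062   0.0256]
scene0 blue [ 0.4981 -0.2014  0.0256]
scene0 w1 [ 0.4124 -0.0866  0.0213]
scene0 w2 [ 0.5236 -0.319   0.0218]
scene0 disc [0.5733 0.0612 0.0212]
scene0 heel [ 0.4188 -0.3014  0.0119]
scene0 meas [0.4047 0.1784 0.0276]
scene0 spool [0.6417 0.1511 0.0296]
scene0 sign [0.4487 0.2894 0.1149]
scene0 pot [ 0.6351 -0.1989  0.1052]
plant [[ 0.372 -0.529  0.159]
 [ 0.467 -0.523  0.188]
 [ 0.65  -0.23   0.392]
 [ 0.745 -0.097  0.56 ]
 [ 0.843 -0.052  0.6  ]]
side0 red [0.4418 0.1051 0.027 ]
side0 black [ 0.552  -0.0433  0.0248]
side0 blue [ 0.5017 -0.1791  0.0246]
side0 w1 [ 0.4173 -0.0695  0.0202]
side0 w2 [ 0.5256 -0.297   0.0202]
side0 disc [0.5732 0.0803 0.0209]
side0 heel [ 0.4222 -0.2855  0.0108]
side0 meas [0.4124 0.2026 0.0273]
side0 spool [0.6453 0.167  0.0489]
side0 sign [0.4549 0.3123 0.1092]
plant [[ 0.587 -0.258  0.151]
 [ 0.605 -0.217  0.166]
 [ 0.649 -0.099  0.318]
 [ 0.745 -0.017  0.467]
 [ 0.83   0.025  0.484]]
```

View pics/c1.png

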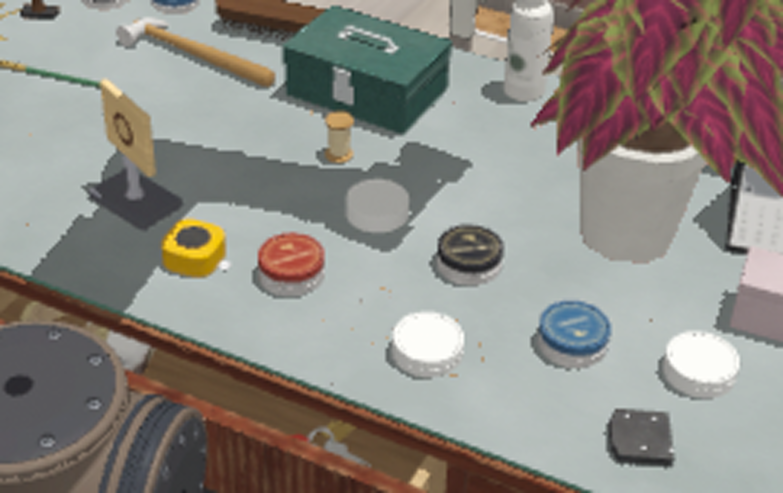

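View pics/c2.png

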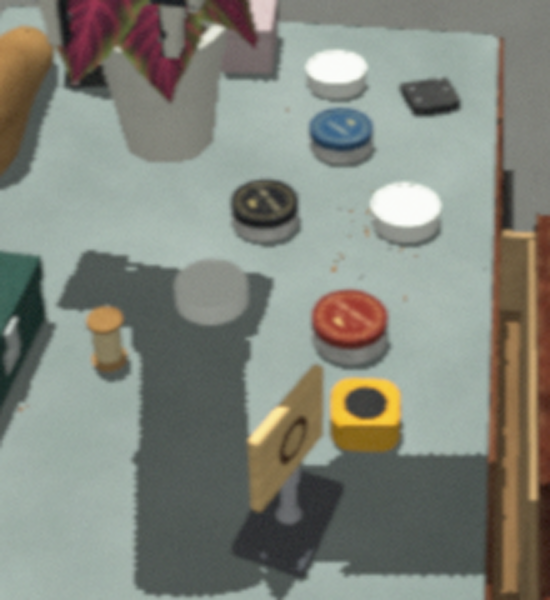

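```bash
cat >> h.py <<'E'
def proj(f,p):
    T=f["cam_to_world"];c=T[:3,:3].T@(np.asarray(p)-T[:3,3]);return f["fx"]*c[0]/c[2]+f["cx"],f["fy"]*c[1]/c[2]+f["cy"],c[2]
E
python3 - <<'E'
from h import *
for n in("scene0","side0"):
    f=load(n);W=cloud(f);im=f["pixels"][:,:,::-1].copy()
    for x in(.63,.72):
        for z in (.226,.28):
            u,v,_=proj(f,(x,0,z));cv2.circle(im,(int(round(u)),int(round(v))),1,(0,255,0),-1);print(n,x,z,u,v)
    u,v,_=proj(f,(.6745,0,.226));u=int(u);v=int(v)
    c=im[max(v-90,0):v+60,u-90:u+90];cv2.imwrite(f"pics/g_{n}.png",cv2.resize(c,None,fx=4,fy=4,interpolation=0))
    T=f["cam_to_world"];
    # base column points? table height stats
    m=(abs(W[...,2])<.02)&(W[...,0]>.4)&(W[...,0]<.8)&(abs(W[...,1])<.4);P=W[m];A=np.c_[P[:,:2],np.ones(len(P))];print(np.linalg.lstsq(A,P[:,2],rcond=None)[0])
E
```

```text
scene0 0.63 0.226 319.9734473669213 160.462214085957
scene0 0.63 0.28 321.17554433053823 143.80191657142507
scene0 0.72 0.226 333.7231290003923 147.55749548714476
scene0 0.72 0.28 335.20072588375916 131.35575532845098
[-0.00131386 -0.00119419  0.00193113]
side0 0.63 0.226 244.85603776258478 159.77147610430805
side0 0.63 0.28 243.08034749255705 138.2210903036045
side0 0.72 0.226 205.93631156309326 155.74655677498905
side0 0.72 0.28 203.06782926926167 134.39742624504933
[-5.38345649e-03 -3.67496672e-05  3.21460487e-03]
```

View pics/g_scene0.png

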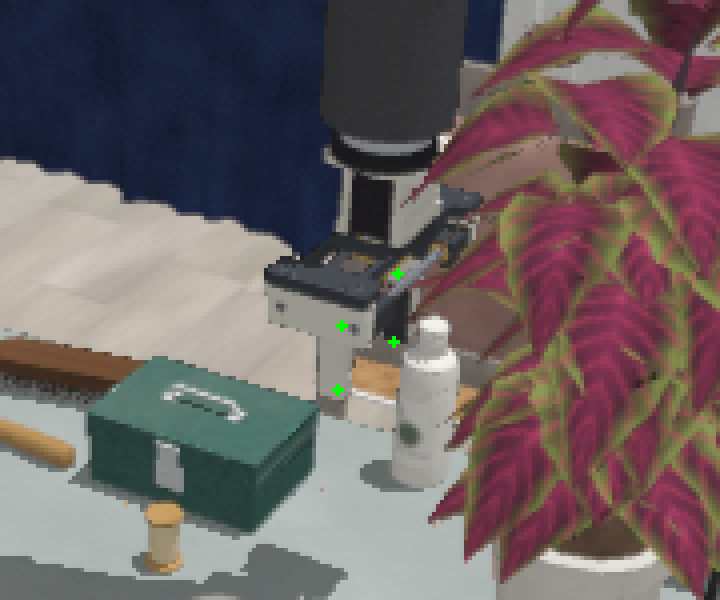

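View pics/g_side0.png

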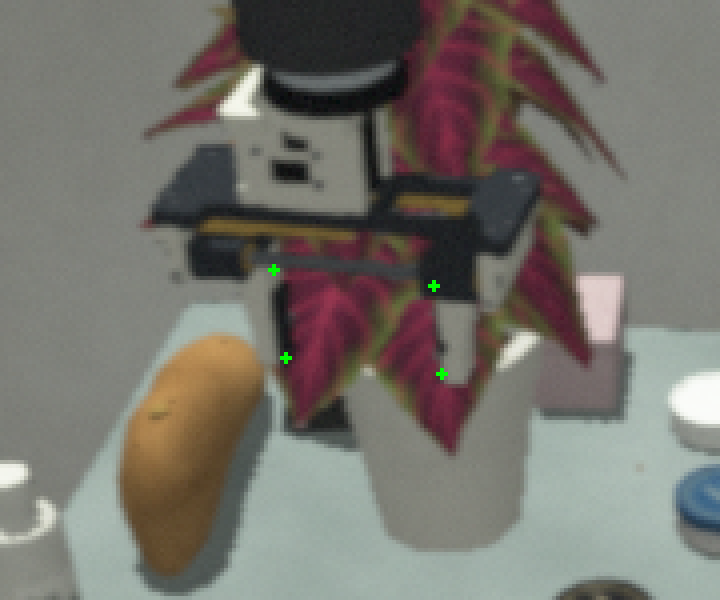

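```bash
python3 - <<'E'
from h import *
seeds={"scene0":dict(red=(260,238),black=(322,235),blue=(358,262)),"side0":dict(red=(320,267),black=(286,221),blue=(316,191))}
# colour masks for lid top points: use height >0.0235 cluster
for n in seeds:
    f=load(n);W=cloud(f);hsv=cv2.cvtColor(f["pixels"],cv2.COLOR_RGB2HSV)
    for k,(u,v) in seeds[n].items():
        H,S,V=hsv[...,0],hsv[...,1],hsv[...,2]
        m={"red":((H<10)|(H>170))&(S>120),"blue":(H>95)&(H<125)&(S>110),"black":(V<80)}[k].astype(np.uint8)
        w=np.zeros_like(m);w[v-14:v+15,u-20:u+21]=1;m&=w
        m=cv2.morphologyEx(m,cv2.MORPH_CLOSE,np.ones((7,7)))
        cnt=max(cv2.findContours(m,0,1)[0],key=cv2.contourArea)
        q=W[m>0];zt=np.nanmedian(q[:,2])
        # plane-cast contour at lid top
        P=np.array([plane(f,*c[0],zt) for c in cnt])
        (cx,cy),r=cv2.minEnclosingCircle(P[:,:2].astype(np.float32))
        top=q[abs(q[:,2]-zt)<.004];mid=(np.percentile(top,2,axis=0)+np.percentile(top,98,axis=0))/2
        print(n,k,"zt",round(zt,4),"circ",round(cx,4),round(cy,4),round(r,4),"depthmid",np.round(mid[:2],4), "zpct",np.round(np.nanpercentile(q[:,2],[10,50,90]),4))
    # sign: wood
    s=(W[...,2]>.055)&(W[...,2]<.145)&(abs(W[...,0]-.45)<.09)&(abs(W[...,1]-.3)<.09)
    P=W[s];print("sign",len(P),np.round(np.percentile(P,[1,99],axis=0),4))
    c=P.mean(0);w,vec=np.linalg.eigh(np.cov((P-c)[:,:2].T));print(np.round(c,4),np.round(np.sqrt(w),4),"dir",np.round(vec[:,1],3))
    s=(W[...,2]>.007)&(W[...,2]<.018)&(abs(W[...,0]-.45)<.09)&(abs(W[...,1]-.3)<.09)&(hsv[...,2]<110)
    P=W[s][:,:2].astype(np.float32);print("foot",len(P),cv2.minAreaRect(P))
    for nm,(x,y) in dict(spool=(.644,.16),meas=(.41,.19),heel=(.42,-.293),pot=(.64,-.2)).items():
        s=(W[...,2]>.008)&(W[...,2]<.06)&(np.hypot(W[...,0]-x,W[...,1]-y)<.06);P=W[s];print(nm,np.round(np.percentile(P,[1,99],axis=0),3).tolist())
E
```

```text
scene0 red zt 0.0275 circ 0.4441 0.0873 0.0362 depthmid [0.4455 0.0883] zpct [0.0247 0.0275 0.0298]
scene0 black zt 0.0255 circ 0.5531 -0.0603 0.0363 depthmid [ 0.5548 -0.0588] zpct [0.0219 0.0255 0.0284]
scene0 blue zt 0.0256 circ 0.4995 -0.1955 0.0349 depthmid [ 0.4991 -0.1971] zpct [0.0228 0.0256 0.0283]
sign 367 [[0.4364 0.2568 0.0592]
 [0.4699 0.3409 0.1399]]
[0.4511 0.2942 0.1048] [0.0026 0.0272] dir [0.328 0.945]
foot 306 ((0.4557597041130066, 0.299925297498703), (0.09430094063282013, 0.06441330164670944), 79.79454040527344)
spool [[0.634, 0.143, 0.009], [0.665, 0.171, 0.054]]
meas [[0.385, 0.158, 0.008], [0.443, 0.217, 0.032]]
heel [[0.391, -0.332, 0.008], [0.454, -0.271, 0.016]]
pot [[0.635, -0.232, 0.01], [0.682, -0.142, 0.06]]
side0 red zt 0.0269 circ 0.4457 0.0954 0.035 depthmid [0.4448 0.0945] zpct [0.0242 0.0269 0.0291]
side0 black zt 0.0245 circ 0.5557 -0.0501 0.0364 depthmid [ 0.5543 -0.0518] zpct [0.021  0.0245 0.0269]
side0 blue zt 0.0243 circ 0.5037 -0.1857 0.0303 depthmid [ 0.5024 -0.1869] zpct [0.0218 0.0243 0.0264]
sign 1001 [[0.438  0.2641 0.0597]
 [0.4754 0.3461 0.1388]]
[0.456  0.3099 0.1067] [0.0025 0.0269] dir [0.369 0.929]
foot 948 ((0.4571889638900757, 0.3038178086280823), (0.09212067723274231, 0.060603559017181396), 80.4250259399414)
spool [[0.635, 0.147, 0.009], [0.664, 0.176, 0.052]]
meas [[0.386, 0.165, 0.009], [0.443, 0.223, 0.031]]
heel [[0.392, -0.326, 0.008], [0.453, -0.267, 0.015]]
pot [[0.636, -0.178, 0.009], [0.654, -0.142, 0.059]]
```

```bash
python3 - <<'E'
from h import *
for n in("scene0","side0"):
    f=load(n);W=cloud(f);hsv=cv2.cvtColor(f["pixels"],cv2.COLOR_RGB2HSV)
    m=(W[...,2]>.08)&(W[...,2]<.6)&(hsv[...,1]>90)&((hsv[...,0]>150)|(hsv[...,0]<45))&(W[...,0]>.45)&(W[...,0]<1)&(W[...,1]<.0)&(W[...,1]>-.5)
    P=W[m]
    for a in np.arange(.08,.45,.05):
        Q=P[(P[:,2]>a)&(P[:,2]<a+.05)]
        if len(Q)>3: print(n,round(a,2),len(Q),"x",np.round(np.percentile(Q[:,0],[1,50]),3),"y",np.round(np.percentile(Q[:,1],[50,99]),3))
E
```

```text
scene0 0.08 108 x [0.672 0.701] y [-0.194 -0.166]
scene0 0.13 479 x [0.585 0.659] y [-0.28  -0.069]
scene0 0.18 1399 x [0.594 0.627] y [-0.231 -0.091]
scene0 0.23 1345 x [0.574 0.654] y [-0.228 -0.09 ]
scene0 0.28 1399 x [0.59  0.634] y [-0.215 -0.028]
scene0 0.33 1420 x [0.581 0.648] y [-0.177 -0.072]
scene0 0.38 1678 x [0.589 0.642] y [-0.224 -0.047]
scene0 0.43 1481 x [0.597 0.656] y [-0.194 -0.071]
side0 0.08 380 x [0.655 0.855] y [-0.105 -0.073]
side0 0.13 673 x [0.585 0.679] y [-0.096 -0.042]
side0 0.18 1015 x [0.595 0.698] y [-0.099 -0.057]
side0 0.23 355 x [0.611 0.672] y [-0.185 -0.07 ]
side0 0.28 556 x [0.601 0.637] y [-0.157 -0.016]
side0 0.33 842 x [0.589 0.635] y [-0.105 -0.027]
side0 0.38 748 x [0.615 0.639] y [-0.13  -0.038]
side0 0.43 317 x [0.61  0.636] y [-0.097 -0.077]
```

Call:
move_arm(deltas=[{"dp":[15,0,38]},{"dp":[15,0,38]},{"dp":[15,0,38]},{"dp":[15,0,38]},{"dp":[15,0,38]}])

```text
$.deltas[0]: bad value
```

Call:
move_arm(deltas=[{"dp":[15,0,38],"rotation":[0,0,0]},{"dp":[15,0,38],"rotation":[0,0,0]},{"dp":[15,0,38],"rotation":[0,0,0]},{"dp":[15,0,38],"rotation":[0,0,0]},{"dp":[15,0,38],"rotation":[0,0,0]}])

```text
t: 0.57
eef_pos: [0.4836, 0.0736, 0.2186]
ee_rot: [-1.561, 0.005, 1.564]
force: [-0.6, 2.3, 1.4]
width: 0.0873
```

Call:
move_arm(deltas=[{"dp":[0,0,0],"rotation":[0,7,0]},{"dp":[0,0,0],"rotation":[0,7,0]},{"dp":[0,0,0],"rotation":[0,7,0]},{"dp":[0,0,0],"rotation":[0,7,0]},{"dp":[0,0,0],"rotation":[0,7,0]}], jaw=255, squeeze=10)

```text
t: 0.98
eef_pos: [0.4743, 0.0757, 0.2197]
ee_rot: [-1.564, 0.007, 0.942]
force: [-0.5, 0.3, 0.0]
width: 0.0598
```

Call:
move_arm(deltas=[{"dp":[0,0,0],"rotation":[0,7,0]},{"dp":[0,0,0],"rotation":[0,7,0]},{"dp":[0,0,0],"rotation":[0,7,0]},{"dp":[0,0,0],"rotation":[0,7,0]},{"dp":[0,0,0],"rotation":[0,7,0]}])

```text
t: 1.4
eef_pos: [0.473, 0.0756, 0.2193]
ee_rot: [-1.569, 0.011, 0.316]
force: [-0.5, 0.6, -0.1]
width: 0.0262
```

Call:
move_arm(deltas=[{"dp":[0,0,0],"rotation":[0,7,0]},{"dp":[0,0,0],"rotation":[0,7,0]},{"dp":[0,0,0],"rotation":[0,0,0]}])

```text
t: 1.65
eef_pos: [0.4724, 0.0754, 0.2189]
ee_rot: [-1.572, 0.012, 0.061]
force: [0.3, 0.6, -0.5]
width: 0.0066
```

```bash
cat >> h.py <<'E'
from scipy.spatial.transform import Rotation as Ro
def rel(s,target):
    "shift to world target in tool axes mm; tilt of tool y from down"
    R=Ro.from_euler("xyz",s["ee_rot"]).as_matrix()
    return np.round(R.T@(np.asarray(target)-s["eef_pos"])*1000,1),np.round(R,3)
E
python3 - <<'E'
from h import *
from station import arm
s=arm.get_state();print(s["eef_pos"],s["ee_rot"],s["q"],s["width"],s["force"]);print(*rel(s,(.445,.091,.06)))
R=Ro.from_euler("xyz",s["ee_rot"]).as_matrix()
# desired: x=+x, y=-z, z=+y
D=np.array([[1,0,0],[0,0,1],[0,-1,0.]])
print("rotvec tool deg",np.degrees(Ro.from_matrix(R.T@D).as_rotvec()))
E
```

```text
[0.47237342 0.07540422 0.21887664] [-1.57197085  0.01186172  0.06059777] [ 0.56677836  0.04374359 -0.40717272 -0.00522089 -1.1308291  -2.07472045] 0.006581653626584776 [ 0.32010367  0.63438115 -0.45977188]
[-24.5 159.2  17.4] [[ 0.998 -0.012 -0.061]
 [ 0.061 -0.002  0.998]
 [-0.012 -1.    -0.001]]
rotvec tool deg [ 0.08786564  3.47235476 -0.67737949]
```

Call:
move_arm(deltas=[{"dp":[-12,35,9],"rotation":[0,3.5,-0.6]},{"dp":[-12,35,9],"rotation":[0,0,0]},{"dp":[0,35,0],"rotation":[0,0,0]},{"dp":[0,30,0],"rotation":[0,0,0]},{"dp":[0,0,0],"rotation":[0,0,0]}])

```text
t: 2.07
eef_pos: [0.449, 0.0938, 0.0828]
ee_rot: [-1.568, -0.008, 0.016]
force: [-1.5, -0.7, 0.1]
width: 0.0002
```

```bash
python3 - <<'E'
from h import *
from station import arm
s=arm.get_state();print(s["eef_pos"],s["ee_rot"],s["width"],s["force"]);print(*rel(s,(.445,.091,.022)))
f=arm.grab_frame("wrist");cv2.imwrite("pics/w1.png",f["pixels"][:,:,::-1])
E
```

```text
[0.44901859 0.09384317 0.08281977] [-1.56802687 -0.0075781   0.01620429] 0.000218549021525837 [-1.46943178 -0.7325489   0.06835737]
[-4.5 60.8 -2.9] [[ 1.     0.008 -0.016]
 [ 0.016  0.003  1.   ]
 [ 0.008 -1.     0.003]]
```

View pics/w1.png

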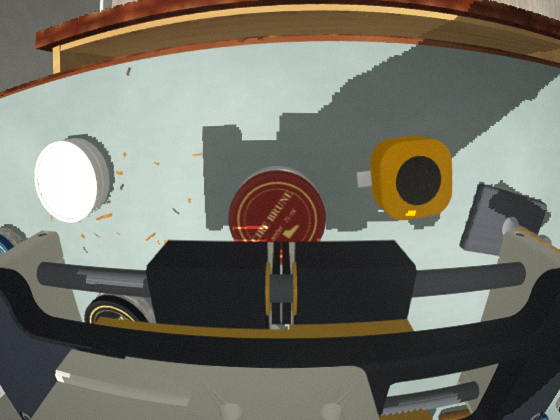

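```bash
cat >> h.py <<'E'
def wray(f,s,u,v,h):
    R=Ro.from_euler("xyz",s["ee_rot"]).as_matrix();d=np.array([u-f["cx"],v-f["cy"]]);r=np.hypot(*d);t=r/f["fx"]
    c=np.array([*(d/r*np.sin(t)),np.cos(t)]) if r>0 else np.array([0,0,1.])
    M=f["mount"];o=R@M[:3,3]+s["eef_pos"];D=R@M[:3,:3]@c
    return o+D*(h-o[2])/D[2]
E
python3 - <<'E'
from h import *
from station import arm
s=arm.get_state();f=arm.grab_frame("wrist")
for u,v in((229,215),(326,215),(278,170)): print(wray(f,s,u,v,.028))
E
```

```text
[0.44613499 0.05919782 0.028     ]
[0.44513744 0.12724416 0.028     ]
[0.41383732 0.09317404 0.028     ]
```

Call:
move_arm(deltas=[{"dp":[-2,22,0],"rotation":[0,0,0]},{"dp":[0,16,0],"rotation":[0,0,0]},{"dp":[0,5,0],"rotation":[0,0,0]},{"dp":[0,5,0],"rotation":[0,0,0]},{"dp":[0,3,0],"rotation":[0,0,0]}])

```text
t: 2.58
eef_pos: [0.4591, 0.0997, 0.0451]
ee_rot: [-1.559, -0.028, 0.025]
force: [-0.2, 0.2, -0.6]
width: 0.0006
```

Call:
move_arm(deltas=[{"dp":[0,4,0],"rotation":[0,0,0]},{"dp":[0,4,0],"rotation":[0,0,0]},{"dp":[0,2,0],"rotation":[0,0,0]}])

```text
t: 2.83
eef_pos: [0.4616, 0.101, 0.0373]
ee_rot: [-1.556, -0.032, 0.026]
force: [-0.3, 0.1, 0.6]
width: 0.0003
```

```bash
cat > st.py <<'E'
import sys
from h import *
from station import arm
s=arm.get_state();t=[float(a) for a in sys.argv[1:4]];yaw=np.radians(float(sys.argv[4])) if len(sys.argv)>4 else 0
D=Ro.from_euler("z",yaw).as_matrix()@np.array([[1,0,0],[0,0,1],[0,-1,0.]])
R=Ro.from_euler("xyz",s["ee_rot"]).as_matrix()
print("pos",np.round(s["eef_pos"],4),"F",np.round(s["force"],1),"w",round(s["width"],4),"t",s["t"],"q",np.round(s["q"],2))
print("dp",rel(s,t)[0],"rot",np.round(np.degrees(Ro.from_matrix(R.T@D).as_rotvec()),2))
E
python3 st.py .446 .093 .022
```

```text
pos [0.4616 0.101  0.0373] F [-0.3  0.1  0.6] w 0.0003 t 2.8333 q [ 0.64  0.23 -0.7   0.01 -0.61 -2.19]
dp [-16.3  14.6  -7.8] rot [-0.85  1.49  1.82]
```

Call:
move_arm(deltas=[{"dp":[-9,0,-4],"rotation":[-0.8,1.5,1.8]},{"dp":[-9,0,-4],"rotation":[0,0,0]},{"dp":[0,0,0],"rotation":[0,0,0]}])

```text
t: 3.08
eef_pos: [0.4432, 0.0925, 0.037]
ee_rot: [-1.57, -0.0, -0.001]
force: [-1.3, -0.5, 0.5]
width: 0.0009
```

```bash
python3 st.py .446 .093 .022
```

```text
pos [0.4432 0.0925 0.037 ] F [-1.3 -0.5  0.5] w 0.0009 t 3.0833 q [ 0.64  0.22 -0.71 -0.   -0.64 -2.21]
dp [ 2.8 15.   0.5] rot [-0.05 -0.03  0.02]
```

Now straight down with drift compensation.

Call:
move_arm(deltas=[{"dp":[0,6,0],"rotation":[0,0,0]},{"dp":[0,5,0],"rotation":[0,0,0]},{"dp":[0,4,0],"rotation":[0,0,0]}])

```text
t: 3.33
eef_pos: [0.4437, 0.0929, 0.0224]
ee_rot: [-1.568, -0.004, 0.002]
force: [-6.4, 0.8, 33.3]
width: 0.0009
```

```bash
python3 st.py .446 .093 .022
```

```text
pos [0.4437 0.0929 0.0224] F [-6.4  0.8 33.3] w 0.0009 t 3.3333 q [ 0.64  0.25 -0.72  0.   -0.6  -2.21]
dp [2.3 0.4 0.1] rot [-0.17  0.1   0.24]
```

Call:
move_arm(deltas=[{"dp":[0,-20,0],"rotation":[0,0,0]},{"dp":[0,-20,0],"rotation":[0,0,0]},{"dp":[20,0,-32],"rotation":[0,0,0]},{"dp":[20,0,-32],"rotation":[0,0,0]},{"dp":[20,0,-32],"rotation":[0,0,0]}])

```text
t: 3.75
eef_pos: [0.5054, 0.0005, 0.0625]
ee_rot: [-1.568, -0.007, 0.017]
force: [1.3, 1.3, -0.1]
width: 0.0004
```

```bash
python3 st.py .538 -.05 .05
```

```text
pos [5.054e-01 5.000e-04 6.250e-02] F [ 1.3  1.3 -0.1] w 0.0004 t 3.75 q [ 0.39  0.25 -0.57  0.   -0.74 -1.94]
dp [ 31.7  12.6 -51.1] rot [-0.17  1.    0.42]
```

Call:
move_arm(deltas=[{"dp":[15,0,-25],"rotation":[-0.2,1,0.4]},{"dp":[16,3,-25],"rotation":[0,0,0]},{"dp":[0,0,0],"rotation":[0,0,0]}])

```text
t: 4.0
eef_pos: [0.5419, -0.0552, 0.0583]
ee_rot: [-1.572, -0.003, -0.0]
force: [0.1, 0.3, -0.6]
width: 0.0003
```

```bash
python3 - <<'E'
from h import *
from station import arm
f=arm.grab_frame("side");np.savez("pics/side1.npz",**f)
cv2.imwrite("pics/side1.png",cv2.resize(f["pixels"][100:320,150:400],None,fx=3,fy=2.7)[:,:,::-1])
E
python3 st.py .538 -.05 .022
```

```text
pos [ 0.5407 -0.0542  0.0582] F [-0.1  0.8 -0.8] w 0.0004 t 4.05 q [ 0.26  0.32 -0.49  0.   -0.76 -1.84]
dp [-2.8 36.2  4.2] rot [ 0.04 -0.08  0.15]
```

View pics/side1.png

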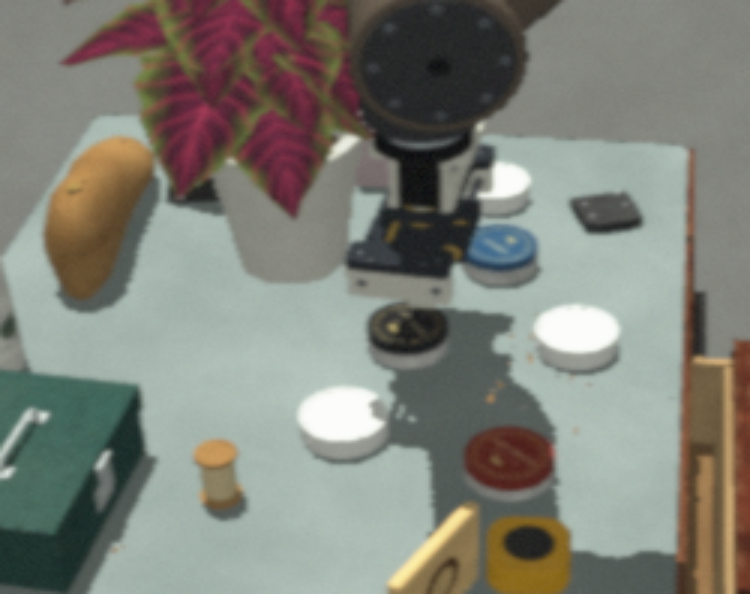

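Call:
move_arm(deltas=[{"dp":[0,10,0],"rotation":[0,0,0]},{"dp":[-1,9,0],"rotation":[0,0,0.2]},{"dp":[-2,6,0],"rotation":[0,0,0.4]}])

```text
t: 4.3
eef_pos: [0.5376, -0.0539, 0.0311]
ee_rot: [-1.571, 0.007, -0.002]
force: [-0.3, 0.1, -0.4]
width: 0.0001
```

```bash
python3 st.py .541 -.053 .022
```

```text
pos [ 0.5376 -0.0539  0.0311] F [-0.3  0.1 -0.4] w 0.0001 t 4.3 q [ 0.26  0.35 -0.51 -0.   -0.71 -1.83]
dp [3.5 9.1 0.9] rot [ 0.02 -0.13 -0.39]
```

Call:
move_arm(deltas=[{"dp":[2,4,0],"rotation":[0,0,0]},{"dp":[0,4,0],"rotation":[0,0,0]},{"dp":[0,4,0],"rotation":[0,0,0]}])

```text
t: 4.55
eef_pos: [0.5381, -0.0534, 0.0212]
ee_rot: [-1.575, 0.01, 0.005]
force: [-28.6, 4.5, 88.4]
width: 0.0008
```

```bash
python3 st.py .541 -.053 .022
```

```text
pos [ 0.5381 -0.0534  0.0212] F [-28.6   4.5  88.4] w 0.0008 t 4.55 q [ 0.26  0.37 -0.52  0.   -0.69 -1.83]
dp [ 2.9 -0.8  0.4] rot [ 0.24  0.27 -0.6 ]
```

Call:
move_arm(deltas=[{"dp":[0,-15,0],"rotation":[0,0,0]},{"dp":[0,-25,0],"rotation":[0,0,0]},{"dp":[-12,0,-35],"rotation":[0,0,0]},{"dp":[-12,0,-35],"rotation":[0,0,0]},{"dp":[-12,0,-35],"rotation":[0,0,0]}])

```text
t: 4.97
eef_pos: [0.5087, -0.1528, 0.067]
ee_rot: [-1.576, 0.001, 0.022]
force: [1.0, 0.1, 0.2]
width: 0.0004
```

```bash
python3 st.py .501 -.191 .06
```

```text
pos [ 0.5087 -0.1528  0.067 ] F [1.  0.1 0.2] w 0.0004 t 4.9667 q [ 0.08  0.29 -0.51  0.01 -0.78 -1.64]
dp [ -8.5   7.2 -38. ] rot [ 0.3   1.29 -0.07]
```

Call:
move_arm(deltas=[{"dp":[-6,4,-30],"rotation":[0,1.3,0]},{"dp":[0,10,0],"rotation":[0,0,0]},{"dp":[0,8,0],"rotation":[0,0,0.2]},{"dp":[0,0,0],"rotation":[0,0,0]}])

```text
t: 5.3
eef_pos: [0.5015, -0.1868, 0.0449]
ee_rot: [-1.576, 0.002, -0.002]
force: [-0.6, -0.2, -0.4]
width: 0.0007
```

```bash
python3 - <<'E'
from h import *
from station import arm
f=arm.grab_frame("side");np.savez("pics/side2.npz",**f)
cv2.imwrite("pics/side2.png",cv2.resize(f["pixels"][100:320,150:400],None,fx=3,fy=2.7)[:,:,::-1])
E
python3 st.py .501 -.191 .022
```

```text
pos [ 0.5017 -0.1865  0.0453] F [-0.1  0.2 -0.2] w 0.0008 t 5.35 q [ 0.01  0.32 -0.52  0.01 -0.73 -1.59]
dp [-0.7 23.4 -4.3] rot [ 0.3  -0.08 -0.1 ]
```

View pics/side2.png

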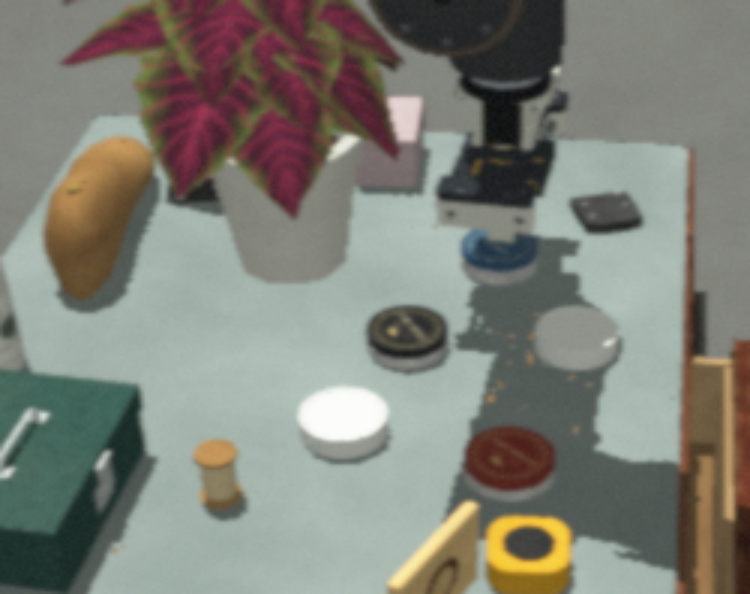

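Call:
move_arm(deltas=[{"dp":[0,8,-2],"rotation":[0,0,0]},{"dp":[0,6,-1],"rotation":[0,0,0.2]},{"dp":[0,5,0],"rotation":[0,0,0.2]}])

```text
t: 5.6
eef_pos: [0.5037, -0.1874, 0.0261]
ee_rot: [-1.576, 0.007, 0.003]
force: [-1.1, -3.2, 5.9]
width: 0.0002
```

```bash
python3 st.py .501 -.191 .022
```

```text
pos [ 0.5037 -0.1874  0.0261] F [-1.1 -3.2  5.9] w 0.0002 t 5.6 q [ 0.01  0.36 -0.53  0.01 -0.69 -1.59]
dp [-2.7  4.1 -3.5] rot [ 0.32  0.19 -0.39]
```

Call:
move_arm(deltas=[{"dp":[0,4,0],"rotation":[0,0,0]},{"dp":[0,3,0],"rotation":[0,0,0]}])

```text
t: 5.77
eef_pos: [0.504, -0.1875, 0.0219]
ee_rot: [-1.579, 0.009, 0.008]
force: [-23.0, 11.9, 77.7]
width: 0.0004
```

Home (78 N against the stop at 21.9 mm). Lift away and check all three lids.

Call:
move_arm(deltas=[{"dp":[0,-15,0],"rotation":[0,0,0]},{"dp":[0,-35,0],"rotation":[0,0,0]},{"dp":[0,-40,0],"rotation":[0,0,0]},{"dp":[-10,-40,10],"rotation":[0,0,0]},{"dp":[-10,-40,30],"rotation":[0,0,0]}])

```text
t: 6.18
eef_pos: [0.4845, -0.1513, 0.1824]
ee_rot: [-1.579, 0.024, 0.008]
force: [1.2, 0.4, 0.4]
width: 0.0006
```

```bash
python3 st.py .457 .302 .25 -20
python3 - <<'E'
from h import *
from station import arm
seeds={"scene":dict(red=(260,239),black=(322,236),blue=(358,263)),"side":dict(red=(320,268),black=(286,222),blue=(316,192))}
ref={k:v for k,v in (("scene",dict(w=(307,266))),("side",dict(w=(342,223))))}
for n in seeds:
    f=arm.grab_frame(n);np.savez(f"pics/{n}3.npz",**f);cv2.imwrite(f"pics/{n}3.png",f["pixels"][:,:,::-1])
    A=cloud(load(n+"0"));B=cloud(f)
    for k,(u,v) in {**seeds[n],**ref[n]}.items():
        g=lambda W:round(float(np.nanmedian(W[v-3:v+4,u-4:u+5,2])),4)
        print(n,k,"before",g(A),"after",g(B))
E
```

```text
pos [ 0.4845 -0.1513  0.1824] F [1.2 0.4 0.4] w 0.0006 t 6.1833 q [ 0.09  0.13 -0.4   0.01 -1.06 -1.66]
dp [-25.3 -70.7 453. ] rot [ 0.71 20.49 -1.29]
scene red before 0.0278 after 0.0215
scene black before 0.0261 after 0.0213
scene blue before 0.0258 after 0.0217
scene w before 0.0214 after 0.0216
side red before 0.0269 after 0.0204
side black before 0.0245 after 0.0204
side blue before 0.0242 after 0.0203
side w before 0.02 after 0.0207
```

View pics/scene3.png

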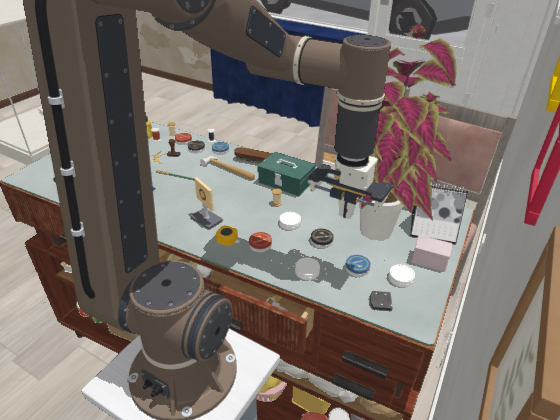

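View pics/side3.png

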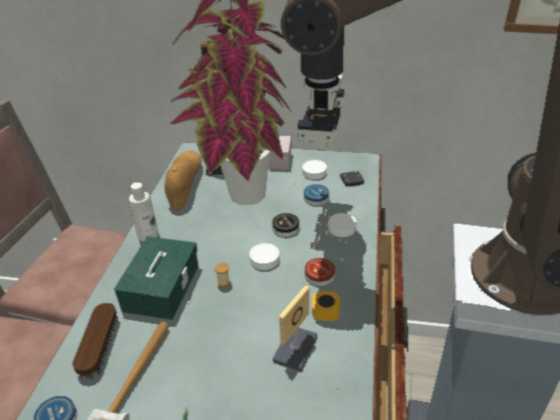

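Call:
move_arm(deltas=[{"dp":[0,-20,36],"rotation":[0.7,0,-1.3]},{"dp":[-3,-20,36],"rotation":[0,0,0]},{"dp":[-3,-15,38],"rotation":[0,0,0]},{"dp":[-3,-10,40],"rotation":[0,0,0]},{"dp":[-3,0,40],"rotation":[0,0,0]}], jaw=0)

```text
t: 6.7
eef_pos: [0.4723, 0.0409, 0.2511]
ee_rot: [-1.564, -0.01, 0.006]
force: [1.2, 0.2, -0.8]
width: 0.0282
```

Call:
move_arm(deltas=[{"dp":[-3,0,41],"rotation":[0,0,0]},{"dp":[-3,0,41],"rotation":[0,0,0]},{"dp":[-3,0,41],"rotation":[0,0,0]},{"dp":[-3,0,41],"rotation":[0,0,0]},{"dp":[-3,0,41],"rotation":[0,0,0]}])

```text
t: 7.12
eef_pos: [0.453, 0.2488, 0.2529]
ee_rot: [-1.56, -0.013, 0.009]
force: [0.2, -0.6, 0.8]
width: 0.0619
```

```bash
python3 st.py .457 .302 .2 69.5
python3 - <<'E'
from h import *
for n in("scene3","side3"):
    f=load(n);W=cloud(f)
    s=(W[...,2]>.068)&(W[...,2]<.134)&(abs(W[...,0]-.457)<.06)&(abs(W[...,1]-.302)<.06)
    P=W[s];A=P[:,:2]
    c=np.median(A,0)
    for _ in range(6):
        d=A-c;vx,vy,x0,y0=cv2.fitLine(A.astype(np.float32),cv2.DIST_HUBER,0,.001,.001).ravel()
    nrm=np.array([vy,-vx]);nrm*=np.sign(nrm[0])
    r=(A-[x0,y0])@nrm;t=(A-[.457,.302])@np.array([vx,vy])
    print(n,len(A),"yaw",np.degrees(np.arctan2(-vx*np.sign(vy),vy*np.sign(vy))),"foot-centre offset from face along normal",([.457,.302]-np.array([x0,y0]))@nrm,"t range",np.percentile(t,[1,99]),"r",np.percentile(r,[2,50,98]))
E
```

```text
pos [0.453  0.2488 0.2529] F [ 0.2 -0.6  0.8] w 0.0619 t 7.1167 q [ 0.88  0.07 -0.3   0.   -1.18 -2.45]
dp [ 3.8 53.5 52.6] rot [ -0.09 -68.96   1.04]
scene3 282 yaw -19.909897 foot-centre offset from face along normal 0.0037658991654328615 t range [-0.04915979  0.041835  ] r [-0.00258955  0.00014634  0.00709454]
side3 732 yaw -21.41047 foot-centre offset from face along normal 0.004887333575535889 t range [-0.04150781  0.04646335] r [-1.75109602e-03 -2.27563254e-05  6.48628310e-03]
```

Call:
move_arm(deltas=[{"dp":[4,0,40],"rotation":[0,0,1]},{"dp":[0,0,0],"rotation":[0,-7,0]},{"dp":[0,0,0],"rotation":[0,-7,0]},{"dp":[0,0,0],"rotation":[0,-7,0]},{"dp":[0,0,0],"rotation":[0,-7,0]}])

```text
t: 7.53
eef_pos: [0.4531, 0.3017, 0.2482]
ee_rot: [-1.559, 0.003, 0.514]
force: [-0.8, -0.6, -0.2]
width: 0.0868
```

Call:
move_arm(deltas=[{"dp":[0,0,0],"rotation":[0,-7,0]},{"dp":[0,0,0],"rotation":[0,-7,0]},{"dp":[0,0,0],"rotation":[0,-7,0]},{"dp":[0,0,0],"rotation":[0,-7,0]},{"dp":[0,0,0],"rotation":[0,-7,0]}])

```text
t: 7.95
eef_pos: [0.4512, 0.3043, 0.2434]
ee_rot: [-1.557, 0.001, 1.139]
force: [-0.2, -0.6, 0.2]
width: 0.0879
```

```bash
python3 st.py .457 .302 .16 69.5
```

```text
pos [0.4512 0.3043 0.2434] F [-0.2 -0.6  0.2] w 0.0879 t 7.95 q [ 0.94  0.14 -0.24 -0.01 -1.2  -1.37]
dp [ 0.4 83.3 -7.5] rot [-0.8  -4.26 -0.  ]
```

Call:
move_arm(deltas=[{"dp":[0,0,-7],"rotation":[-0.8,-4.3,0]},{"dp":[0,35,0],"rotation":[0,0,0]},{"dp":[0,35,0],"rotation":[0,0,0]},{"dp":[0,0,0],"rotation":[0,0,0]}])

```text
t: 8.28
eef_pos: [0.4578, 0.304, 0.1708]
ee_rot: [-1.572, -0.003, 1.229]
force: [-0.8, -0.7, -0.4]
width: 0.0876
```

```bash
python3 st.py .457 .302 .115 69.5
python3 - <<'E'
from h import *
from station import arm
for n in("wrist","side"):
    f=arm.grab_frame(n);cv2.imwrite(f"pics/{n}4.png",f["pixels"][:,:,::-1])
E
```

```text
pos [0.4578 0.304  0.1708] F [-0.8 -0.7 -0.4] w 0.0876 t 8.2833 q [ 0.94  0.2  -0.35  0.   -1.02 -1.28]
dp [-2.3 55.8  0.1] rot [0.07 0.94 0.2 ]
```

View pics/side4.png

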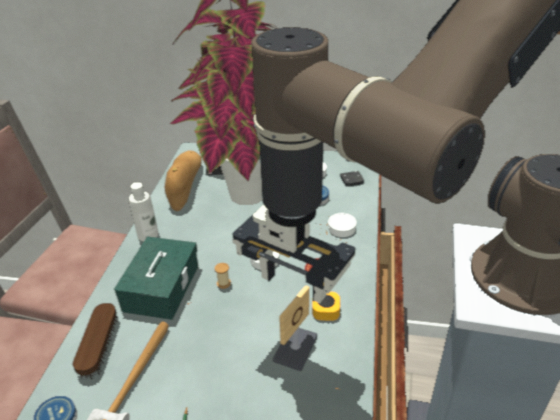

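View pics/wrist4.png

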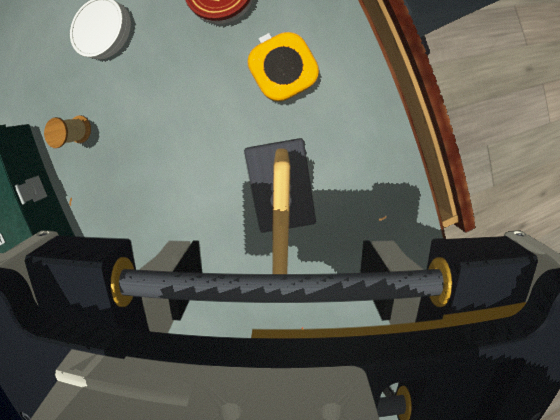

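Call:
move_arm(deltas=[{"dp":[-2,22,0],"rotation":[0,0.9,0]},{"dp":[0,22,0],"rotation":[0,0,0]},{"dp":[0,22,0],"rotation":[0,0,0]},{"dp":[0,0,0],"rotation":[0,0,0]}])

```text
t: 8.72
eef_pos: [0.4645, 0.3096, 0.1179]
ee_rot: [-1.582, -0.02, 1.216]
force: [-1.6, -0.9, -0.6]
width: 0.0874
```

```bash
python3 st.py .457 .302 .105 69.5
```

```text
pos [0.4645 0.3096 0.1179] F [-1.6 -0.9 -0.6] w 0.0874 t 8.7167 q [ 0.94  0.25 -0.41  0.01 -0.88 -1.3 ]
dp [-10.   12.7   4.5] rot [0.63 0.17 1.15]
```

Call:
move_arm(deltas=[{"dp":[-10,5,4.5],"rotation":[0.6,0.2,1.1]},{"dp":[0,5,0],"rotation":[0,0,0]},{"dp":[0,0,0],"rotation":[0,0,0]}])

```text
t: 8.97
eef_pos: [0.4584, 0.3037, 0.1124]
ee_rot: [-1.573, -0.004, 1.213]
force: [0.6, -0.0, 0.5]
width: 0.0879
```

```bash
python3 st.py .457 .302 .105 69.5
```

```text
pos [0.4584 0.3037 0.1124] F [ 0.6 -0.   0.5] w 0.0879 t 8.9667 q [ 0.94  0.26 -0.42  0.   -0.89 -1.3 ]
dp [-2.2  7.4  0.8] rot [0.14 0.03 0.23]
```

Call:
move_arm(deltas=[{"dp":[-2,3,0.8],"rotation":[0,0,0.2]},{"dp":[0,0,0],"rotation":[0,0,0]},{"dp":[0,0,0],"rotation":[0,0,0]},{"dp":[0,0,0],"rotation":[0,0,0]},{"dp":[0,0,0],"rotation":[0,0,0]}], jaw=255, squeeze=6)

```text
t: 9.38
eef_pos: [0.4585, 0.3037, 0.1134]
ee_rot: [-1.576, -0.006, 1.214]
force: [-0.6, 0.1, 0.1]
width: 0.0599
```

Call:
move_arm(deltas=[{"dp":[0,0,0],"rotation":[0,0,0]},{"dp":[0,0,0],"rotation":[0,0,0]},{"dp":[0,0,0],"rotation":[0,0,0]},{"dp":[0,0,0],"rotation":[0,0,0]},{"dp":[0,0,0],"rotation":[0,0,0]}])

```text
t: 9.8
eef_pos: [0.4586, 0.3039, 0.1138]
ee_rot: [-1.576, -0.006, 1.214]
force: [0.7, -0.1, 0.9]
width: 0.0264
```

```bash
python3 st.py .457 .302 .108 69.5
```

```text
pos [0.4586 0.3039 0.1138] F [ 0.7 -0.1  0.9] w 0.0264 t 9.8 q [ 0.94  0.25 -0.42  0.   -0.89 -1.3 ]
dp [-2.4  5.8  0.9] rot [0.29 0.06 0.37]
```

Call:
move_arm(deltas=[{"dp":[-2,2,0.5],"rotation":[0.2,0,0.3]},{"dp":[0,0,0],"rotation":[0,0,0]},{"dp":[0,0,0],"rotation":[0,0,0]},{"dp":[0,0,0],"rotation":[0,0,0]}])

```text
t: 10.13
eef_pos: [0.4576, 0.302, 0.1116]
ee_rot: [-1.572, -0.001, 1.214]
force: [-0.6, 1.5, 1.4]
width: 0.0106
```

```bash
python3 st.py .457 .302 .112 69.5
```

```text
pos [0.4576 0.302  0.1116] F [-0.6  1.5  1.4] w 0.0106 t 10.1333 q [ 0.94  0.26 -0.42  0.   -0.89 -1.3 ]
dp [-0.2 -0.4  0.5] rot [0.08 0.07 0.03]
```

Call:
move_arm(deltas=[{"dp":[0,0,0],"rotation":[0,-7,0]},{"dp":[0,0,0],"rotation":[0,-7,0]},{"dp":[0,0,0],"rotation":[0,-7,0]},{"dp":[0,0,0],"rotation":[0,-7,0]},{"dp":[0,0,0],"rotation":[0,-7,0]}])

```text
t: 10.55
eef_pos: [0.4576, 0.302, 0.1116]
ee_rot: [-1.572, 0.0, 1.838]
force: [0.9, 0.0, -0.2]
width: 0.01
```

```bash
python3 st.py .4575 .302 .112 104.5
```

```text
pos [0.4576 0.302  0.1116] F [ 0.9  0.  -0.2] w 0.01 t 10.55 q [ 0.94  0.26 -0.42  0.   -0.89 -0.68]
dp [ 0.  -0.4  0.1] rot [ 0.08  0.79 -0.01]
```

Very clean. Continue.

Call:
move_arm(deltas=[{"dp":[0,0,0],"rotation":[0,-7,0]},{"dp":[0,0,0],"rotation":[0,-7,0]},{"dp":[0,0,0],"rotation":[0,-7,0]},{"dp":[0,0,0],"rotation":[0,-7,0]},{"dp":[0,0,0],"rotation":[0,-7,0]}])

```text
t: 10.97
eef_pos: [0.4577, 0.302, 0.1116]
ee_rot: [-1.572, 0.001, 2.463]
force: [0.1, 0.2, 0.0]
width: 0.01
```

Call:
move_arm(deltas=[{"dp":[0,0,0],"rotation":[0,-7,0]},{"dp":[0,0,0],"rotation":[0,-7,0]},{"dp":[0,0,0],"rotation":[0,-7,0]},{"dp":[0,0,0],"rotation":[0,-7,0]},{"dp":[0,0,0],"rotation":[0,-7,0]}])

```text
t: 11.38
eef_pos: [0.4578, 0.3022, 0.1116]
ee_rot: [-1.571, 0.001, 3.088]
force: [0.4, 0.3, -0.4]
width: 0.0099
```

```bash
python3 st.py .4575 .302 .112 260
```

```text
pos [0.4578 0.3022 0.1116] F [ 0.4  0.3 -0.4] w 0.0099 t 11.3833 q [ 0.94  0.26 -0.42  0.   -0.89  0.57]
dp [ 0.3 -0.4  0.2] rot [-4.000e-02 -8.309e+01 -9.000e-02]
```

Call:
move_arm(deltas=[{"dp":[0,0,0],"rotation":[0,-7,0]},{"dp":[0,0,0],"rotation":[0,-7,0]},{"dp":[0,0,0],"rotation":[0,-7,0]},{"dp":[0,0,0],"rotation":[0,-7,0]},{"dp":[0,0,0],"rotation":[0,-7,0]}])

```text
t: 11.8
eef_pos: [0.4578, 0.3022, 0.1116]
ee_rot: [-1.571, 0.001, -2.571]
force: [0.4, 0.3, 1.0]
width: 0.01
```

Call:
move_arm(deltas=[{"dp":[0,0,0],"rotation":[0,-7,0]},{"dp":[0,0,0],"rotation":[0,-7,0]},{"dp":[0,0,0],"rotation":[0,-7,0]},{"dp":[0,0,0],"rotation":[0,-7,0]},{"dp":[0,0,0],"rotation":[0,-7,0]}])

```text
t: 12.22
eef_pos: [0.4577, 0.3023, 0.1116]
ee_rot: [-1.57, 0.001, -1.945]
force: [1.2, 0.6, 0.9]
width: 0.0099
```

```bash
python3 st.py .4575 .302 .112 260
```

```text
pos [0.4577 0.3023 0.1116] F [1.2 0.6 0.9] w 0.0099 t 12.2167 q [ 0.94  0.26 -0.42  0.   -0.89  1.82]
dp [ 0.4 -0.4 -0. ] rot [ -0.06 -11.47  -0.05]
```

Call:
move_arm(deltas=[{"dp":[0,0,0],"rotation":[0,-6,0]},{"dp":[0,0,0],"rotation":[0,-5,0]},{"dp":[0,0,0],"rotation":[0,0,0]},{"dp":[0,0,0],"rotation":[0,0,0]}])

```text
t: 12.55
eef_pos: [0.4576, 0.3023, 0.1116]
ee_rot: [-1.57, 0.001, -1.74]
force: [0.2, 0.4, 0.6]
width: 0.0099
```

Call:
move_arm(deltas=[{"dp":[0,0,0],"rotation":[0,0,0]},{"dp":[0,0,0],"rotation":[0,0,0]},{"dp":[0,0,0],"rotation":[0,0,0]},{"dp":[0,0,0],"rotation":[0,0,0]},{"dp":[0,0,0],"rotation":[0,0,0]}], jaw=0)

```text
t: 12.97
eef_pos: [0.4574, 0.3023, 0.1114]
ee_rot: [-1.57, 0.0, -1.749]
force: [0.6, 1.1, 0.3]
width: 0.0379
```

Call:
move_arm(deltas=[{"dp":[0,0,0],"rotation":[0,0,0]},{"dp":[0,0,0],"rotation":[0,0,0]},{"dp":[0,0,0],"rotation":[0,0,0]},{"dp":[0,0,0],"rotation":[0,0,0]},{"dp":[0,0,0],"rotation":[0,0,0]}])

```text
t: 13.38
eef_pos: [0.4574, 0.3022, 0.1113]
ee_rot: [-1.57, 0.0, -1.75]
force: [1.2, -0.1, 0.4]
width: 0.071
```

```bash
python3 st.py .4575 .302 .22 260
```

```text
pos [0.4574 0.3022 0.1113] F [ 1.2 -0.1  0.4] w 0.071 t 13.3833 q [ 0.94  0.26 -0.42  0.   -0.89  2.02]
dp [   0.2 -108.7    0.2] rot [-0.03 -0.26 -0.02]
```

Released; lift straight up and look.

Call:
move_arm(deltas=[{"dp":[0,-20,0],"rotation":[0,0,0]},{"dp":[0,-30,0],"rotation":[0,0,0]},{"dp":[0,-38,0],"rotation":[0,0,0]},{"dp":[0,-38,0],"rotation":[0,0,0]},{"dp":[0,-38,0],"rotation":[0,0,0]}])

```text
t: 13.8
eef_pos: [0.4534, 0.2981, 0.2714]
ee_rot: [-1.581, -0.017, -1.751]
force: [1.4, 1.5, -0.3]
width: 0.0878
```

Call:
move_arm(deltas=[{"dp":[0,0,0],"rotation":[0,0,0]},{"dp":[0,0,0],"rotation":[0,0,0]},{"dp":[0,0,0],"rotation":[0,0,0]}])

```text
t: 14.05
eef_pos: [0.4568, 0.3008, 0.2821]
ee_rot: [-1.571, -0.003, -1.751]
force: [-0.5, 0.2, -0.6]
width: 0.0877
```

```bash
python3 - <<'E'
from h import *
from station import arm
seeds={"scene":dict(red=(260,239),black=(322,236),blue=(358,263)),"side":dict(red=(320,268),black=(286,222),blue=(316,192))}
print(arm.get_state()["force"])
for n in seeds:
    f=arm.grab_frame(n);np.savez(f"pics/{n}5.npz",**f);W=cloud(f)
    for k,(u,v) in seeds[n].items(): print(n,k,np.round(np.nanmedian(W[v-3:v+4,u-4:u+5].reshape(-1,3),0),4))
    s=(W[...,2]>.068)&(W[...,2]<.134)&(abs(W[...,0]-.457)<.06)&(abs(W[...,1]-.302)<.06);A=W[s][:,:2].astype(np.float32)
    vx,vy,x0,y0=cv2.fitLine(A,cv2.DIST_HUBER,0,.001,.001).ravel();print(n,"plate yaw",np.degrees(np.arctan(-vx/vy)),len(A))
    B=cloud(load(n+"0"))
    for nm,(x,y) in dict(spool=(.65,.16),meas=(.414,.19),heel=(.422,-.299)).items():
        print(nm,[np.round(np.nanmean(C[(C[...,2]>.008)&(C[...,2]<.06)&(np.hypot(C[...,0]-x,C[...,1]-y)<.055)],0),4).tolist() for C in(B,W)])
a=cv2.resize(load("scene5")["pixels"][160:320,160:420],(780,480),interpolation=2);b=cv2.resize(load("side5")["pixels"][140:380,180:400],(550,600),interpolation=2)
cv2.imwrite("pics/e1.png",a[:,:,::-1]);cv2.imwrite("pics/e2.png",b[:,:,::-1])
E
```

```text
[-0.4557484   0.24478568 -0.56000308]
scene red [0.4474 0.089  0.0216]
scene black [ 0.5556 -0.0591  0.0214]
scene blue [ 0.5068 -0.198   0.0215]
scene plate yaw -9.495606 357
spool [[0.6451, 0.1549, 0.0359], [0.6452, 0.155, 0.0358]]
meas [[0.409, 0.1837, 0.0245], [0.4089, 0.1838, 0.0244]]
heel [[0.4205, -0.3006, 0.0118], [0.4207, -0.3004, 0.0118]]
side red [0.4446 0.0917 0.0205]
side black [ 0.5543 -0.0527  0.0207]
side blue [0.4147 0.3307 0.4014]
side plate yaw -10.38866 544
spool [[0.6484, 0.1653, 0.0373], [0.6485, 0.1655, 0.037]]
meas [[0.4143, 0.1988, 0.0248], [0.4143, 0.1989, 0.0246]]
heel [[0.4224, -0.2946, 0.0107], [0.4212, -0.2967, 0.0107]]
```

View pics/e1.png

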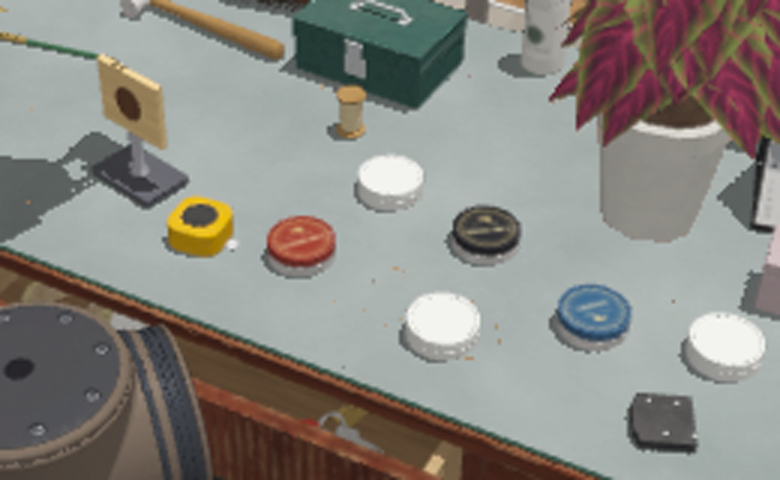

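View pics/e2.png

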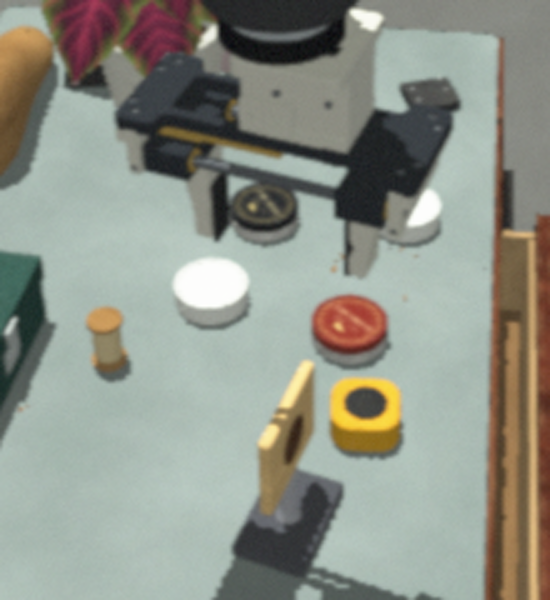

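The disc faces front, the plate yaw of about -10° matches the foot, and the lids are level. The robot is clear of everything.

```bash
python3 -c "
from station import arm
print(arm.job_done())"
```

```text
the job is handed in; nothing more can be done
None
```

The three raised lids (red, black, blue) are pressed home and the sign is turned so its disc faces the front. I handed the job in at about 14 s of the 72 s.

**Lids:** I pressed each with the shut fingertips until it met its stop. After lifting away, both cameras showed all three lid tops at 20–22 mm, level with the shut white tin nearby. In the last check the gripper hid the blue lid from the side camera, so there I relied on the scene view, which gave 21.5 mm.

**Sign:** I gripped the plate from above, turned it about 191° and let go. The plate now sits at about -9.5° to -10.4°, against about -10° for its foot, so it is square within a degree or so.

**Bystanders:** The spool, tape measure and heel measured within about 2.5 mm of where they started, with the spool and tape within 0.3 mm. The tins look to be in place too. The gripper ended about 14 cm above the sign, touching nothing.

**Presses harder than needed:** The stop pushed back with about 88 N on the black lid and 78 N on the blue one, under the 120 N wrist limit. I pressed the black lid about 15 mm off centre to stay clear of the plant.

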